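# Work a seized plug out of a break-out box

### The arm

A 6-joint arm with a two-finger parallel gripper is mounted at the origin on a cart in front of the work surface, level with it; the furniture and walls round the work are solid. World frame = base frame: x ahead of the robot, y to its left, z up, the work surface at z = 0. Lengths are in m, angles in degrees, forces in N, time in s.
With the tool pointing down it reaches from about 0.15 to 0.775 m from the base axis. Payload 6.1 kg.
Tool frame: the origin (TCP) lies at the very end of the fingers, on their centre line; the grasp point (between the pads) lies 19 mm behind it; z points along the fingers, y is the line along which they close (so a half turn about z gives the same grasp; the last joint's range is limited). The gripper opens to 85 mm and grips with 20 to 120 N. Pads are 22 mm wide; open, the fingers measure 114 mm over their backs; the gripper's body (76 mm by 85 mm) begins 54 mm behind the grasp point. The pads swing forward as they close: fully open they stand 13 mm farther back than shut.
Start: joints at [-71.219, 7.208, -2.269, 80.523, 0, 90], TCP at [0.169, -0.497, 0.231] pointing down, gripper open.
Joint ranges: [-155.77, 155.77], [-54.66, 111.73], [-72.52, 77.12], [-102.08, 115.82], [-83.92, 84.16], [-180, 180]. Speed limits (degrees/s): [136.94, 136.94, 172.46, 180, 180, 180].

### API

Orientations are given as [roll, pitch, yaw] about the fixed x, y, z axes, in that order (R = Rz(yaw) Ry(pitch) Rx(roll)).
In Python, from cell import arm, snapshot, camera_params gives the robot as it stands.
- The arm moves only by the tool play_rows, never from a script. Its argument "increments" is text: rows parted by semicolons, each of 7 numbers parted by spaces: the turn, a rotation vector about the world's x, y, z in units of 6 degrees (1.0 is 6 degrees), then the shift along the world's x, y, z in units of 4 cm (1.0 is 4 cm), then the opening, from 0 (shut) to 1 (fully open). In form: wx wy wz tx ty tz jaw; .... A call has 1 to 12 rows; each row shifts and turns the commanded pose from where the row before left it; what a row does not reach is not made up. A row lasts 1/8 s, in which the tool goes at most 62.5 mm and 10.7 degrees, less where a joint would pass 70% of its speed; a pose out of reach is approached as far as the arm can. A call with a number of a shift or a turn outside -1 to 1 is refused whole. A call with a gripper value outside its range is refused whole. The fingers move at their own pace and stop on an object; the grip force is fixed at half the most. Time passes only in rows, so rows that do not move let the fingers close. It gives the time, the measured TCP pose, the force, the opening and the grip force at its end, in the units of the state.
- arm.observe(): the state, without advancing time (a new reading comes with each control period).
- snapshot(name): name is "scene" or "top" or "wrist"; returns (picture, depth): 400x640x3 uint8, red, green, blue; 400x640 float32, m along the optical axis (not along the pixel's ray), 0 where there is no reading.
- camera_params(name): a dict with "intrinsics" (3x3 intrinsics, pixels), "world_from_camera" (4x4, takes a point from camera to world coordinates). Camera axes: x right, y up, looking along -z (the intrinsics and any distortion apply to the point x, -y, -z); pixel columns grow to the right and rows downward; lengths in m; the calibration is good to about 2 mm. The wrist camera is an equidistant fisheye: a pixel r from the principal point sees the ray r / f radians off the axis. A picture is of the moment at which its call begins: read the wrist's pose just before it. camera_params takes no time and is no camera call; for the wrist camera it gives the pose at the moment of the call.
- arm.hand_in(): hands the job in; it is judged then, once.
The state is a dict: "clock": time; "q": joint angles; "qd": joint speeds; "tau": joint torques, N m; "tool_pos": TCP position; "tool_rot": TCP orientation; "wrist_force": force on the tool from outside, world axes, zero at the start; "ft_torque": the same for the moment, N m; "gripper_width": finger opening in m; "gripper_force": force on a finger pad.
Only numpy, scipy, OpenCV 4.12 (cv2) and the standard library are available. Lean on these libraries where they do the work, as an engineer would, in place of code of your own. Each camera call takes 0.05 s, during which the arm holds its last target. There are 200 camera calls.

### The job

The ribbed plug has seized in its socket on top of the small grey break-out box. Work it out by twisting it back and forth while easing it upward - the box is not fastened down, so it must stay standing on the desk where it is, neither picked up with the plug nor dragged about or tipped. Then set the plug down gently in the shallow grey tray and let go, leaving the roll of tape where it lies.

Things in the scene. Friction and masses are not known exactly. Their poses are not given: they have to be found in the camera images.
- plug: The seized plug: black ribbed round sleeve 60 mm long, 18 mm in diameter (its upper 22 mm only 11), on a steel shank 16 mm in diameter, 24 mm long; 84 mm, 60 g. Origin: centre of the shank's free (lower) end; z runs along the plug to the top of the sleeve. Starts upright, shank wholly in the socket, sleeve wholly above it. Once 18 mm up it is clear of the leaves that seize it, at 24 mm out.
- plug_grip (a point): A point on the plug's axis in the ribbed sleeve, 50 mm above the shank's end, 26 mm above the sleeve's lower edge: a good place to grip, any way round. Twisting takes up to about 0.18 N m. Rise only while twisting, and little beside the sliding of the shank's surface (radius 8 mm): about 2.5 mm or less per 1.2 rad stroke.
- plug_mid (a point): The middle of the plug's length, on its axis, 42 mm from the shank's end.
- box: The break-out box: grey metal case 136 (x) by 90 (y) by 45 mm high, a screw in each top corner, about 0.9 kg, loose on the desk. Origin: centre of its underside, z up. Along its x axis sit two sockets: the plug's at x = +33 mm, and at x = -33 mm one with a plain pale metal adapter, 14 mm thick, fixed to the box, reaching 84 mm above the desk. Two round terminals on the -x end.
- box_socket (a point): Centre of the mouth of the plug's socket, on its steel collar (31 mm across), 49 mm above the box's underside; bore 19 mm. Four spring leaves in it seize the shank with 15 to 22 N of friction, which opposes the way the shank's surface slides: a straight pull meets all of it and lifts the box; while the plug is twisting, only a small pull is needed.
- box_corner (a point): The lower corner of the box at its +x, +y end (68, 45, 0 mm in the box's frame).
- tray: Shallow open tray of grey plastic, 160 mm (x) by 110 mm (y), 20 mm high, walls and floor 3 mm; fixed to the desk. Origin: centre of its underside, z up. In its -x half lie a finned heat sink (32 by 40 mm, 24 mm high) and a black battery cell, fixed; its +x half is empty.
- tape_roll: Roll of black tape lying flat, 63 mm across, 18 mm high; loose bystander. Origin: centre of its underside.
Mind the look-alikes: they are no part of the job. There is more than one size of the plug; the one meant has the size given above.

How it is judged:
By the outcome, as a careful person would: the job done as asked, in the order asked, and still so for the second after the job is handed in, with the robot touching nothing.
It also fails if it takes over 69 s, if anything falls off the work surface, if the arm or the gripper's body presses on something with over 40 N, if the wrist force passes 120 N, or if a joint passes its speed limit or range.

## Working session

There is one attempt and no reset: what is moved stays moved. The work goes in short steps, Python scripts to look and compute and a tool call to move; the robot and the scene stay as the last step left them, time stands still between calls to the robot, and variables do not carry over. Pictures are saved under pics/ and viewed, at most 10 in all, crops included, and the job is handed in when it is done.

Besides the shell and the picture viewer there is one more tool, called as a command line: name --argument value ..., lists and objects as JSON in quotes. play_rows: Moves the arm, as the interface text tells. Shifts and turns lie within -1 to 1; 1 stands for 4 cm of shift or 6 degrees of turn. Its arguments: {"type":"object","properties":{"increments":{"type":"string"}},"required":["increments"]}

```bash
mkdir -p pics; cat > h.py <<'E'
import numpy as np, cv2
from cell import arm, snapshot, camera_params
def cloud(name):
    p=camera_params(name); im,d=snapshot(name); K=np.array(p["intrinsics"]); T=np.array(p["world_from_camera"])
    v,u=np.mgrid[0:400,0:640]
    P=np.stack([(u-K[0,2])/K[0,0]*d,-(v-K[1,2])/K[1,1]*d,-d],-1)
    W=P@T[:3,:3].T+T[:3,3]; W[d==0]=np.nan
    return im,W
E
python3 - <<'E'
from h import *
a,W=cloud("top"); b,V=cloud("scene")
np.savez("c.npz",a=a,W=W,b=b,V=V)
cv2.imwrite("pics/top.png",a[...,::-1]); cv2.imwrite("pics/scene.png",b[...,::-1])
print(camera_params("top"),arm.observe())
E
```

```text
{'intrinsics': array([[501.21137161,   0.        , 315.42242379],
       [  0.        , 501.21137161, 207.3998683 ],
       [  0.        ,   0.        ,   1.        ]]), 'world_from_camera': array([[ 0.015535  ,  0.99574893, -0.09078948,  0.46618917],
       [-0.99980616,  0.01656812,  0.01063674, -0.09815091],
       [ 0.01209573,  0.09060664,  0.9958133 ,  1.14346759],
       [ 0.        ,  0.        ,  0.        ,  1.        ]])} {'clock': 0.1, 'q': array([-7.12182113e+01,  7.23996748e+00, -2.32023606e+00,  8.05244123e+01,
       -3.82206287e-04,  9.00000770e+01]), 'qd': array([-0.07882864, -0.11372542,  0.14528798, -0.11549495, -0.13498924,
       -0.01026265]), 'tau': array([-9.52447881e-04, -4.36904633e+01,  3.53607345e+01,  1.36826196e-02,
       -1.60448337e-05,  2.01979890e-05]), 'tool_pos': array([ 0.1689113 , -0.49669724,  0.23058968]), 'tool_rot': array([-1.79915384e+02,  3.82319526e-04,  1.87817123e+01]), 'wrist_force': array([ 1.35966592, -0.02769415,  0.6767133 ]), 'ft_torque': array([-0.00855652, -0.03727298, -0.02080514]), 'gripper_force': 0.0, 'gripper_width': 0.08529537485795945}
```

View pics/top.png

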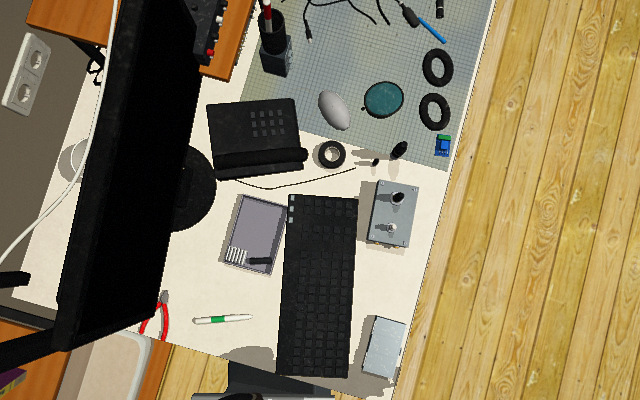

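View pics/scene.png

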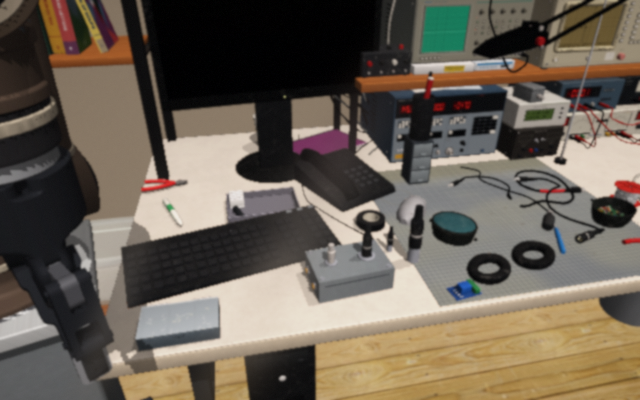

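Top view. The candidates for the plug are the black plug on the box (397,197), the tall black one on the mat (398,150), the small black one (375,162), and the pale adapter on the box (390,228). By the description I choose (397,197). The tray is at (256,235), with its heat sink and cell at the lower end, and the tape is at (331,154). Next: measure these and check the choice in a crop.

```bash
python3 - <<'E'
from h import *
c=np.load("c.npz"); W=c["W"];V=c["V"];a=c["a"];b=c["b"]
A=np.concatenate([W[140:260,345:440].reshape(-1,3),]); B=V[200:300,295:440].reshape(-1,3)
for n,X in(("top",A),("scene",B)):
    X=X[np.isfinite(X[:,0])]
    m=(X[:,2]>.038)&(X[:,2]<.052)
    t=X[m][:,:2].astype(np.float32); r=cv2.minAreaRect(t); print(n,"box",r,np.median(X[m][:,2]), t.shape)
    for lo,hi in((.06,.082),(.09,.104),(.104,.113),(.115,.2)):
        m=(X[:,2]>lo)&(X[:,2]<hi)
        q=X[m]; 
        # cluster
        k=[]
        while len(q):
            s=np.linalg.norm(q[:,:2]-q[0,:2],axis=1)<.025
            if s.sum()>2:k.append((s.sum(),q[s].mean(0).round(4),q[s].min(0).round(3),q[s].max(0).round(3)))
            q=q[~s]
        print(lo,k)
T=W[185:285,215:300].reshape(-1,3); T=T[np.isfinite(T[:,0])]
m=(T[:,2]>.012)&(T[:,2]<.03); 
print("tray", [W[v,u].round(4) for v,u in((235,256),(215,262),(255,240))])
h=np.hstack([cv2.resize(a[135:255,340:440],(500,600)),cv2.resize(b[200:300,300:350+0],(300,600))])
cv2.imwrite("pics/crop.png",np.hstack([cv2.resize(a[140:255,345:435],(400,511),interpolation=3),cv2.resize(b[195:305,300:436],(400,511*1),interpolation=3)])[...,::-1])
E
```

```text
top box ((0.5939664840698242, -0.28405773639678955), (0.10218659043312073, 0.2150586098432541), 85.79792022705078) 0.044188614364694345 (2421, 2)
0.06 [(np.int64(24), array([ 0.6878, -0.2846,  0.072 ]), array([ 0.682, -0.297,  0.06 ]), array([ 0.7  , -0.278,  0.082])), (np.int64(16), array([ 0.5862, -0.282 ,  0.069 ]), array([ 0.582, -0.289,  0.061]), array([ 0.593, -0.279,  0.079])), (np.int64(28), array([ 0.5245, -0.2739,  0.0715]), array([ 0.518, -0.281,  0.06 ]), array([ 0.531, -0.269,  0.082]))]
0.09 [(np.int64(46), array([ 0.6914, -0.288 ,  0.0948]), array([ 0.684, -0.303,  0.09 ]), array([ 0.706, -0.28 ,  0.104])), (np.int64(19), array([ 0.5883, -0.2846,  0.0937]), array([ 0.583, -0.292,  0.091]), array([ 0.596, -0.281,  0.103]))]
0.104 [(np.int64(12), array([ 0.6908, -0.2879,  0.1085]), array([ 0.687, -0.298,  0.105]), array([ 0.696, -0.283,  0.112])), (np.int64(21), array([ 0.5896, -0.2874,  0.1085]), array([ 0.585, -0.291,  0.105]), array([ 0.594, -0.283,  0.112]))]
0.115 [(np.int64(41), array([ 0.6945, -0.2905,  0.1204]), array([ 0.688, -0.297,  0.116]), array([ 0.701, -0.
[... 544 characters left out ...]
4), array([ 0.6908, -0.2958,  0.0957]), array([ 0.683, -0.303,  0.09 ]), array([ 0.705, -0.281,  0.104])), (np.int64(53), array([ 0.5878, -0.2912,  0.0962]), array([ 0.582, -0.295,  0.09 ]), array([ 0.594, -0.285,  0.104]))]
0.104 [(np.int64(41), array([ 0.6914, -0.2951,  0.1083]), array([ 0.687, -0.3  ,  0.104]), array([ 0.699, -0.286,  0.113])), (np.int64(30), array([ 0.5895, -0.2893,  0.1076]), array([ 0.585, -0.294,  0.105]), array([ 0.596, -0.283,  0.109]))]
0.115 [(np.int64(52), array([ 0.6933, -0.2929,  0.1196]), array([ 0.688, -0.299,  0.115]), array([ 0.703, -0.285,  0.123]))]
tray [array([ 0.5051,  0.024 , -0.0008]), array([0.5509, 0.0113, 0.0009]), array([0.4593, 0.0583, 0.0047])]
```

View pics/crop.png

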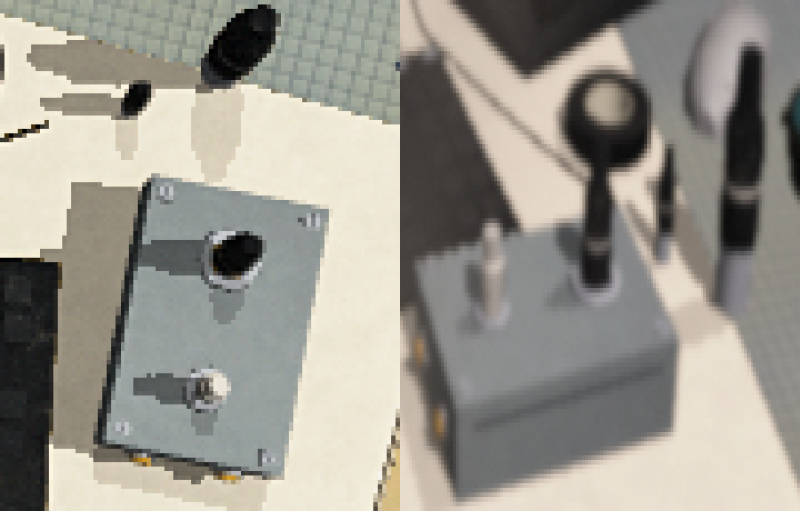

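The crop confirms it: the box carries the ribbed black plug in the collar (top at about z 0.109) and the pale adapter. The big and small look-alikes stand behind the box. I'll move above the plug and then refine the fit.

play_rows --increments "0 0 0 0.88 0.44 0 1;0 0 0 0.88 0.44 0 1;0 0 0 0.88 0.44 0 1;0 0 0 0.88 0.44 0 1;0 0 0 0.88 0.44 0 1;0 0 0 0.88 0.44 0 1;0 0 0 0.88 0.44 0 1;0 0 0 0.88 0.44 0 1;0 0 0 0.88 0.44 0 1;0 0 0 0.88 0.44 0 1;0 0 0 0.88 0.42 0 1;0 0 0 0.82 0.42 0 1"

```text
clock: 1.6
tool_pos: [0.59, -0.2866, 0.2306]
tool_rot: [-180.0, 0.0, 18.8]
wrist_force: [0.1, -0.3, 0.6]
gripper_width: 0.0855
gripper_force: 0.0
```

```bash
python3 - <<'E'
from h import *
from scipy.optimize import least_squares
s=arm.observe(); print(s["q"].round(1),s["tool_pos"].round(4),s["tool_rot"].round(2))
p=camera_params("wrist"); im,d=snapshot("wrist"); np.savez("w1.npz",im=im,d=d,**{k:np.array(v) for k,v in p.items()})
print(p)
cv2.imwrite("pics/w1.png",im[...,::-1])
c=np.load("c.npz"); W=c["W"].reshape(-1,3);V=c["V"].reshape(-1,3)
for n,X in(("top",W),("scene",V)):
  for nm,c0,rs in(("plug",(.589,-.288),((.052,.084,.009),(.09,.106,.0055))),("adapter",(.524,-.278),((.06,.08,.007),))):
    def f(e):
        out=[]
        for lo,hi,r in rs:
            m=(X[:,2]>lo)&(X[:,2]<hi)&(np.hypot(X[:,0]-c0[0],X[:,1]-c0[1])<.02)
            out.append(np.hypot(X[m,0]-e[0],X[m,1]-e[1])-r)
        return np.concatenate(out)
    r=least_squares(f,c0,loss="soft_l1",f_scale=.001); print(n,nm,r.x.round(4),np.abs(r.fun).mean(),len(r.fun))
E
```

```text
[-25.9  22.1  16.9  84.8  -0.  135.3] [ 0.59   -0.2866  0.2306] [-1.7996e+02  4.0000e-02  1.8790e+01]
{'intrinsics': array([[309.70691629,   0.        , 324.26526908],
       [  0.        , 309.70691629, 204.22031771],
       [  0.        ,   0.        ,   1.        ]]), 'world_from_camera': array([[ 3.21617006e-01,  9.09368724e-01,  2.63839013e-01,
         6.57361411e-01],
       [-9.46869797e-01,  3.08791370e-01,  8.99192812e-02,
        -2.63984382e-01],
       [ 2.98571695e-04, -2.78740763e-01,  9.60366335e-01,
         3.73021033e-01],
       [ 0.00000000e+00,  0.00000000e+00,  0.00000000e+00,
         1.00000000e+00]])}
top plug [ 0.5901 -0.2881] 0.0006222688689225418 45
top adapter [ 0.5254 -0.2773] 0.0009456184421222084 24
scene plug [ 0.5906 -0.2877] 0.0007442499488460966 215
scene adapter [ 0.5256 -0.2757] 0.0012025157474252483 78
```

View pics/w1.png

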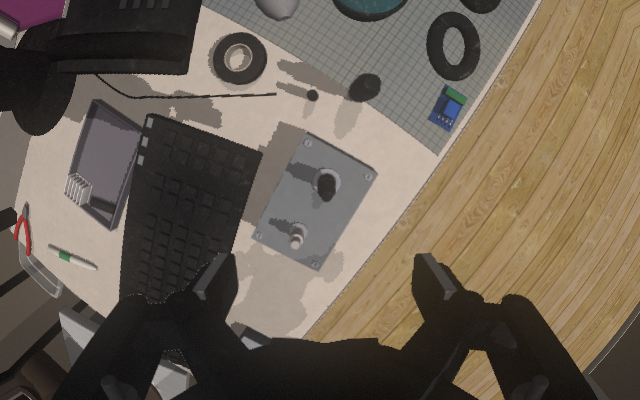

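Both cameras put the plug at (0.590, -0.288) and the box yaw at about -10°. The wrist view shows the plug at (326,187) and the fingers clear of it. Yaw 18.8±36° keeps joint 6 in range. Descending.

play_rows --increments "0 0 0 0.01 -0.03 -0.7 1;0 0 0 0 0 -0.7 1;0 0 0 0 0 -0.7 1;0 0 0 0 0 -0.7 1;0 0 0 0 0 -0.7 1;0 0 0 0 0 -0.5 0.6;0 0 0 0 0 -0.36 0.45;0 0 0 0 0 0 0.32;0 0 0 0 0 0 0.32;0 0 0 0 0 0 0.32;0 0 0 0 0 0 0.32"

```text
clock: 3.02
tool_pos: [0.5898, -0.2888, 0.0577]
tool_rot: [179.9, -0.0, 18.8]
wrist_force: [-0.2, 0.5, 0.1]
gripper_width: 0.0275
gripper_force: 0.0
```

```bash
python3 - <<'E'
from h import *
s=arm.observe(); print(s["tool_pos"].round(4),s["wrist_force"].round(2),s["gripper_width"])
im,d=snapshot("wrist")
b,V=snapshot("scene")
cv2.imwrite("pics/w2.png",np.hstack([cv2.resize(im[130:330,220:420],(400,400),interpolation=3),cv2.resize(b[180:310,290:420],(400,400),interpolation=3)])[...,::-1])
E
```

```text
[ 0.5898 -0.2888  0.0577] [-0.22  0.52  0.14] 0.02750248701213535
```

View pics/w2.png

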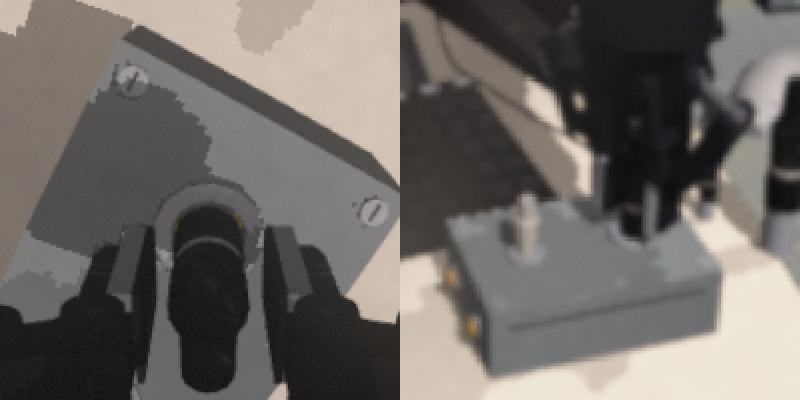

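The plug is centred between the pads (gaps of about 17 and 18 px in the crop), and the box is untouched. Closing.

play_rows --increments "0 0 0 0 0 0 0.26;0 0 0 0 0 0 0.22;0 0 0 0 0 0 0.1;0 0 0 0 0 0 0;0 0 0 0 0 0 0;0 0 0 0 0 0 0"

```text
clock: 3.88
tool_pos: [0.5895, -0.2887, 0.0571]
tool_rot: [180.0, -0.0, 18.8]
wrist_force: [-0.5, -0.8, 2.6]
gripper_width: 0.0162
gripper_force: 58.4
```

play_rows --increments "0 0 1 0 0 0 0;0 0 1 0 0 0 0;0 0 1 0 0 0.004 0;0 0 1 0 0 0.004 0;0 0 1 0 0 0.004 0;0 0 1 0 0 0.004 0"

```text
clock: 4.62
tool_pos: [0.5898, -0.2888, 0.0571]
tool_rot: [180.0, -0.0, 55.0]
wrist_force: [2.9, -1.2, -1.4]
gripper_width: 0.0156
gripper_force: 58.6
```

play_rows --increments "0 0 -1 0 0 0 0;0 0 -1 0 0 0.004 0;0 0 -1 0 0 0.004 0;0 0 -1 0 0 0.004 0;0 0 -1 0 0 0.004 0;0 0 -1 0 0 0.004 0;0 0 -1 0 0 0.004 0;0 0 -1 0 0 0.004 0;0 0 -1 0 0 0.004 0;0 0 -1 0 0 0.004 0;0 0 -1 0 0 0.004 0;0 0 -1 0 0 0.004 0"

```text
clock: 6.12
tool_pos: [0.5888, -0.2881, 0.0578]
tool_rot: [-180.0, 0.1, -17.4]
wrist_force: [-1.1, -0.5, -4.0]
gripper_width: 0.0157
gripper_force: 58.6
```

```bash
python3 - <<'E'
from h import *
s=arm.observe(); print(s["q"].round(1),s["wrist_force"].round(2),s["ft_torque"].round(3),s["gripper_width"],s["tool_pos"].round(4))
im,d=snapshot("wrist")
b,V=snapshot("scene")
cv2.imwrite("pics/w3.png",np.hstack([cv2.resize(im[130:330,220:420],(400,400),interpolation=3),cv2.resize(b[180:310,290:420],(400,400),interpolation=3)])[...,::-1])
E
```

```text
[-26.1  24.   -2.1  64.    0.  171.3] [-1.09 -0.52 -4.02] [0.042 0.018 0.142] 0.015685362455633553 [ 0.5888 -0.2881  0.0578]
```

View pics/w3.png

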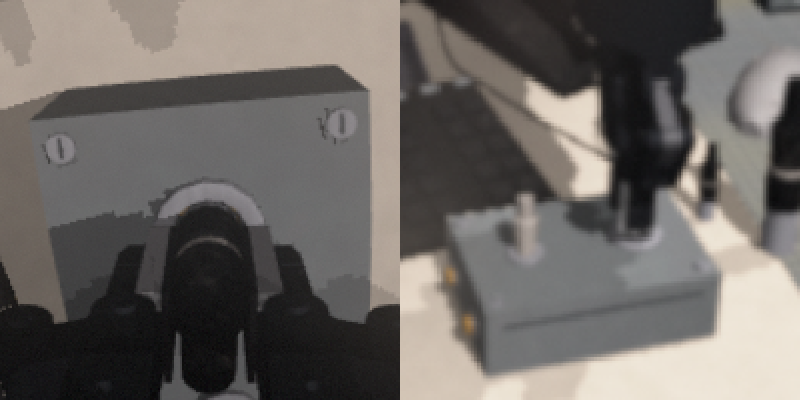

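The box stands where it was, and the pull is only about 4 N. Continuing the strokes.

play_rows --increments "0 0 1 0 0 0 0;0 0 1 0 0 0.005 0;0 0 1 0 0 0.005 0;0 0 1 0 0 0.005 0;0 0 1 0 0 0.005 0;0 0 1 0 0 0.005 0;0 0 1 0 0 0.005 0;0 0 1 0 0 0.005 0;0 0 1 0 0 0.005 0;0 0 1 0 0 0.005 0;0 0 1 0 0 0.005 0;0 0 1 0 0 0.005 0"

```text
clock: 7.72
tool_pos: [0.589, -0.2878, 0.06]
tool_rot: [-179.9, -0.0, 55.1]
wrist_force: [1.4, 1.6, -5.7]
gripper_width: 0.0157
gripper_force: 58.8
```

play_rows --increments "0 0 -1 0 0 0 0;0 0 -1 0 0 0.005 0;0 0 -1 0 0 0.005 0;0 0 -1 0 0 0.005 0;0 0 -1 0 0 0.005 0;0 0 -1 0 0 0.005 0;0 0 -1 0 0 0.005 0;0 0 -1 0 0 0.005 0;0 0 -1 0 0 0.005 0;0 0 -1 0 0 0.005 0;0 0 -1 0 0 0.005 0;0 0 -1 0 0 0.005 0"

```text
clock: 9.22
tool_pos: [0.5881, -0.2883, 0.0619]
tool_rot: [180.0, 0.2, -17.3]
wrist_force: [-0.9, -1.6, -6.5]
gripper_width: 0.016
gripper_force: 58.8
```

play_rows --increments "0 0 1 0 0 0 0;0 0 1 0 0 0.0045 0;0 0 1 0 0 0.0045 0;0 0 1 0 0 0.0045 0;0 0 1 0 0 0.0045 0;0 0 1 0 0 0.0045 0;0 0 1 0 0 0.0045 0;0 0 1 0 0 0.0045 0;0 0 1 0 0 0.0045 0;0 0 1 0 0 0.0045 0;0 0 1 0 0 0.0045 0;0 0 1 0 0 0.0045 0"

```text
clock: 10.72
tool_pos: [0.589, -0.2879, 0.0643]
tool_rot: [-179.9, -0.0, 55.1]
wrist_force: [2.1, 0.3, -6.4]
gripper_width: 0.0158
gripper_force: 58.8
```

play_rows --increments "0 0 -1 0 0 0 0;0 0 -1 0 0 0.0045 0;0 0 -1 0 0 0.0045 0;0 0 -1 0 0 0.0045 0;0 0 -1 0 0 0.0045 0;0 0 -1 0 0 0.0045 0;0 0 -1 0 0 0.0045 0;0 0 -1 0 0 0.0045 0;0 0 -1 0 0 0.0045 0;0 0 -1 0 0 0.0045 0;0 0 -1 0 0 0.0045 0;0 0 -1 0 0 0.0045 0"

```text
clock: 12.22
tool_pos: [0.5885, -0.2881, 0.0663]
tool_rot: [-180.0, 0.2, -17.3]
wrist_force: [0.5, -0.9, -6.3]
gripper_width: 0.0158
gripper_force: 58.9
```

```bash
python3 - <<'E'
from h import *
s=arm.observe(); print(s["wrist_force"].round(2),s["ft_torque"].round(3),s["gripper_width"],s["tool_pos"].round(4))
im,d=snapshot("wrist")
b,V=snapshot("scene")
cv2.imwrite("pics/w4.png",np.hstack([cv2.resize(im[130:330,220:420],(400,400),interpolation=3),cv2.resize(b[180:310,290:420],(400,400),interpolation=3)])[...,::-1])
E
```

```text
[ 0.51 -0.87 -6.3 ] [-0.027  0.128  0.06 ] 0.015771673406805353 [ 0.5885 -0.2881  0.0663]
```

View pics/w4.png

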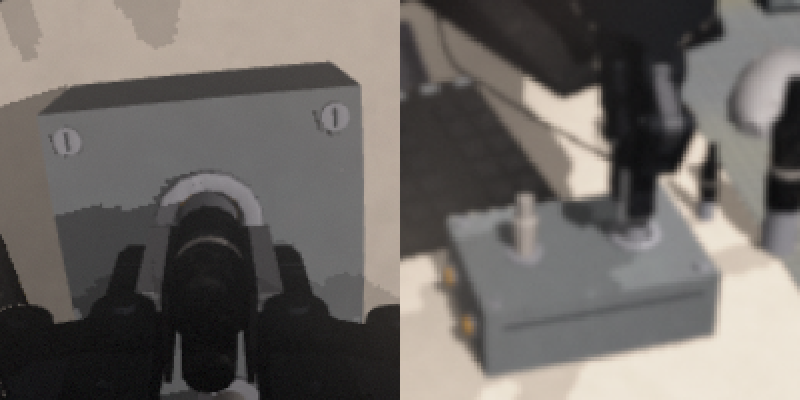

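The shank now shows above the collar (about 9 mm out), and the box hasn't moved. Continuing.

play_rows --increments "0 0 1 0 0 0 0;0 0 1 0 0 0.0045 0;0 0 1 0 0 0.0045 0;0 0 1 0 0 0.0045 0;0 0 1 0 0 0.0045 0;0 0 1 0 0 0.0045 0;0 0 1 0 0 0.0045 0;0 0 1 0 0 0.0045 0;0 0 1 0 0 0.0045 0;0 0 1 0 0 0.0045 0;0 0 1 0 0 0.0045 0;0 0 1 0 0 0.0045 0"

```text
clock: 13.82
tool_pos: [0.5895, -0.2885, 0.069]
tool_rot: [-180.0, -0.0, 55.2]
wrist_force: [1.6, 0.5, -5.6]
gripper_width: 0.0153
gripper_force: 58.9
```

play_rows --increments "0 0 -1 0 0 0 0;0 0 -1 0 0 0.0045 0;0 0 -1 0 0 0.0045 0;0 0 -1 0 0 0.0045 0;0 0 -1 0 0 0.0045 0;0 0 -1 0 0 0.0045 0;0 0 -1 0 0 0.0045 0;0 0 -1 0 0 0.0045 0;0 0 -1 0 0 0.0045 0;0 0 -1 0 0 0.0045 0;0 0 -1 0 0 0.0045 0;0 0 -1 0 0 0.0045 0"

```text
clock: 15.32
tool_pos: [0.589, -0.2879, 0.071]
tool_rot: [-179.9, 0.1, -17.2]
wrist_force: [-0.1, 0.6, -5.1]
gripper_width: 0.0162
gripper_force: 59.1
```

play_rows --increments "0 0 1 0 0 0 0;0 0 1 0 0 0.0045 0;0 0 1 0 0 0.0045 0;0 0 1 0 0 0.0045 0;0 0 1 0 0 0.0045 0;0 0 1 0 0 0.0045 0;0 0 1 0 0 0.0045 0;0 0 1 0 0 0.0045 0;0 0 1 0 0 0.0045 0;0 0 1 0 0 0.0045 0;0 0 1 0 0 0.0045 0;0 0 1 0 0 0.0045 0"

```text
clock: 16.82
tool_pos: [0.5897, -0.2886, 0.0734]
tool_rot: [180.0, -0.0, 55.2]
wrist_force: [-0.2, -1.3, 0.2]
gripper_width: 0.0158
gripper_force: 59.6
```

play_rows --increments "0 0 -1 0 0 0 0;0 0 -1 0 0 0.0045 0;0 0 -1 0 0 0.0045 0;0 0 -1 0 0 0.0045 0;0 0 -1 0 0 0.0045 0;0 0 -1 0 0 0.0045 0;0 0 -1 0 0 0.0045 0;0 0 -1 0 0 0.0045 0;0 0 -1 0 0 0.0045 0;0 0 -1 0 0 0.0045 0;0 0 -1 0 0 0.0045 0;0 0 -1 0 0 0.0045 0"

```text
clock: 18.32
tool_pos: [0.5897, -0.2878, 0.0758]
tool_rot: [-179.9, -0.0, -17.2]
wrist_force: [0.2, 3.2, -1.4]
gripper_width: 0.0156
gripper_force: 59.4
```

It's free of the leaves. Easing it fully out, then lifting, and measuring the tray.

play_rows --increments "0 0 1 0 0 0.02 0;0 0 1 0 0 0.03 0;0 0 1 0 0 0.04 0;0 0 1 0 0 0.05 0;0 0 1 0 0 0.1 0;0 0 1 0 0 0.2 0;0 0 0 0 0 0.4 0;0 0 0 0 0 0.6 0;0 0 0 0 0 0.6 0;0 0 0 0 0 0.5 0"

```text
clock: 19.58
tool_pos: [0.5899, -0.2888, 0.1795]
tool_rot: [179.9, -0.1, 18.8]
wrist_force: [0.8, 0.2, -0.6]
gripper_width: 0.0163
gripper_force: 59.4
```

```bash
python3 - <<'E'
from h import *
a,W=cloud("top"); b,V=cloud("scene")
# box check
c=np.load("c.npz")
for n,X in(("0",c["W"]),("1",W)):
    Z=X[170:260,350:440].reshape(-1,3); m=(Z[:,2]>.040)&(Z[:,2]<.048)&(Z[:,0]<.655); r=cv2.minAreaRect(Z[m][:,:2].astype(np.float32)); print("box",n,r)
# tray floor/rim
Z=c["W"][185:285,215:300]
hh=Z[...,2]; print(np.nanmedian(hh[45:55,30:45]))
m=(hh>.013)&(hh<.028); u=np.argwhere(m)
P=Z[m]; k=(P[:,1]>-.045); P=P[k]; print(cv2.minAreaRect(P[:,:2].astype(np.float32)), cv2.boxPoints(cv2.minAreaRect(P[:,:2].astype(np.float32))))
im=np.hstack([cv2.resize(a[185:285,205:305],(400,400),interpolation=3),cv2.resize(b[200:300,300:400],(400,400),interpolation=3)])
cv2.imwrite("pics/t.png",im[...,::-1])
E
```

```text
box 0 ((0.5577051639556885, -0.28238263726234436), (0.09093218296766281, 0.13623352348804474), 79.7848129272461)
box 1 ((0.5578246712684631, -0.2768409252166748), (0.08123970031738281, 0.13606099784374237), 79.81416320800781)
0.0018544430310341031
((0.49715757369995117, 0.006468251347541809), (0.1456845998764038, 0.17198170721530914), 75.79685974121094) [[ 0.39592266 -0.04304864]
 [ 0.5626472  -0.08524616]
 [ 0.5983925   0.05598514]
 [ 0.43166792  0.09818266]]
```

View pics/t.png

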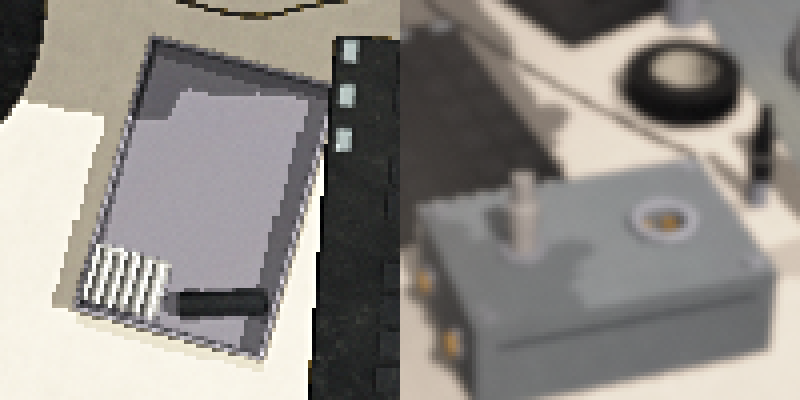

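The socket is empty, and the box's fitted rectangle matches the one before in angle and centre. Tray corners in the crop: (152,38), (330,84), (265,358), (77,310). Its upper half is empty.

```bash
python3 - <<'E'
from h import *
p=camera_params("top");K=p["intrinsics"];T=p["world_from_camera"]
o=[]
for x,y in((152,38),(330,84),(265,358),(77,310)):
    u,v=205+x/4-.5,185+y/4-.5
    d=T[:3,:3]@np.array([(u-K[0,2])/K[0,0],-(v-K[1,2])/K[1,1],-1]); o.append(T[:3,3]+d*(.02-T[2,3])/d[2])
o=np.array(o)[:,:2];c=o.mean(0);ax=(o[0]+o[1]-o[2]-o[3]);ax/=np.linalg.norm(ax)
print(o.round(3),c,ax,np.linalg.norm(o[0]-o[3]),np.linalg.norm(o[0]-o[1]))
t=c+ax*.036; s=arm.observe()["tool_pos"]; print(t,(t-s[:2])/.04, s)
E
```

```text
[[ 0.596  0.055]
 [ 0.572 -0.046]
 [ 0.418 -0.013]
 [ 0.443  0.092]] [0.50743815 0.02175616] [ 0.97475135 -0.22329309] 0.15735073515573447 0.1035957972119434
[0.5425292 0.0137176] [-1.20633577  7.57395628] [ 0.59078263 -0.28924065  0.18095391]
```

play_rows --increments "0 0 0 -0.1 0.5 0 0;0 0 0 -0.12 0.75 0 0;0 0 0 -0.12 0.75 0 0;0 0 0 -0.12 0.75 0 0;0 0 0 -0.12 0.75 0 0;0 0 0 -0.12 0.75 0 0;0 0 0 -0.12 0.75 0 0;0 0 0 -0.12 0.75 0 0;0 0 0 -0.12 0.75 0 0;0 0 0 -0.12 0.7 0 0;0 0 0 -0.08 0.37 0 0;0 0 0 0 0 0 0"

```text
clock: 21.18
tool_pos: [0.5383, 0.0151, 0.1768]
tool_rot: [-180.0, 0.0, 18.9]
wrist_force: [-0.3, -0.1, -0.5]
gripper_width: 0.0159
gripper_force: 59.4
```

play_rows --increments "0 0 0 0 0 -0.5 0;0 0 0 0 0 -0.6 0;0 0 0 0 0 -0.6 0;0 0 0 0 0 -0.6 0;0 0 0 0 0 -0.5 0;0 0 0 0 0 -0.3 0;0 0 0 0 0 -0.15 0;0 0 0 0 0 -0.05 0;0 0 0 0 0 0 0;0 0 0 0 0 0 0"

```text
clock: 22.42
tool_pos: [0.5394, 0.0142, 0.0458]
tool_rot: [180.0, -0.1, 18.8]
wrist_force: [-0.9, 0.4, -1.1]
gripper_width: 0.016
gripper_force: 59.4
```

```bash
python3 - <<'E'
from h import *
s=arm.observe(); print(s["tool_pos"],s["wrist_force"],s["tool_rot"])
b,V=snapshot("scene"); a,_=snapshot("wrist")
cv2.imwrite("pics/p.png",np.hstack([cv2.resize(b[130:240,200:310],(400,400),interpolation=3),cv2.resize(a[130:330,220:420],(400,400),interpolation=3)])[...,::-1])
E
```

```text
[0.53944109 0.0142104  0.04579589] [-0.93784706  0.3836051  -1.07428168] [ 1.79981046e+02 -5.89364360e-02  1.87872142e+01]
```

View pics/p.png

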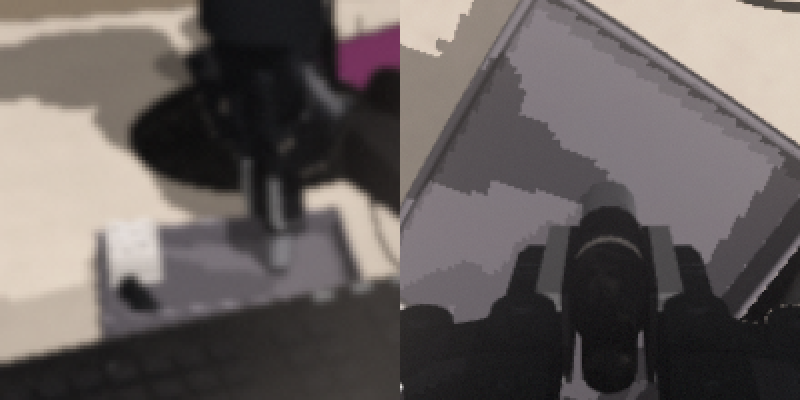

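The plug is upright over the empty half of the tray. Lowering slowly until contact.

play_rows --increments "0 0 0 0 0 -0.03 0;0 0 0 0 0 -0.03 0;0 0 0 0 0 -0.03 0;0 0 0 0 0 -0.03 0;0 0 0 0 0 -0.03 0;0 0 0 0 0 -0.02 0;0 0 0 0 0 -0.02 0;0 0 0 0 0 -0.02 0;0 0 0 0 0 -0.02 0;0 0 0 0 0 0 0;0 0 0 0 0 0 0"

```text
clock: 23.9
tool_pos: [0.539, 0.0141, 0.036]
tool_rot: [180.0, 0.0, 18.8]
wrist_force: [0.3, 0.9, -1.7]
gripper_width: 0.0161
gripper_force: 59.4
```

play_rows --increments "0 0 0 0 0 -0.015 0;0 0 0 0 0 -0.015 0;0 0 0 0 0 -0.015 0;0 0 0 0 0 0 0"

```text
clock: 24.4
tool_pos: [0.5392, 0.0142, 0.035]
tool_rot: [180.0, -0.0, 18.8]
wrist_force: [-2.2, 0.0, 5.6]
gripper_width: 0.0157
gripper_force: 60.1
```

Contact, at about 6 N. Easing off, then opening gradually.

play_rows --increments "0 0 0 0 0 0.015 0;0 0 0 0 0 0 0.2;0 0 0 0 0 0 0.22;0 0 0 0 0 0 0.25;0 0 0 0 0 0 0.28;0 0 0 0 0 0 0.33;0 0 0 0 0 0 0.4;0 0 0 0 0 0 0.45;0 0 0 0 0 0 0.5;0 0 0 0 0 0 0.55;0 0 0 0 0 0 0.55"

```text
clock: 25.78
tool_pos: [0.539, 0.0142, 0.0348]
tool_rot: [-180.0, 0.0, 18.8]
wrist_force: [0.0, 0.8, 0.3]
gripper_width: 0.0468
gripper_force: 0.0
```

play_rows --increments "0 0 0 0 0 0.1 0.55;0 0 0 0 0 0.2 0.55;0 0 0 0 0 0.3 0.55;0 0 0 0 0 0.5 0.55;0 0 0 0 0 0.6 0.55;0 0 0 0 0 0.6 0.55;0 0 0 0 0 0.6 0.55;0 0 0 0 0 0.6 0.55;0 0 0 0 0 0.3 0.55;0 0 0 0 0 0 0.55"

```text
clock: 27.02
tool_pos: [0.5395, 0.0142, 0.1878]
tool_rot: [180.0, -0.1, 18.8]
wrist_force: [-0.2, 0.4, 0.1]
gripper_width: 0.0473
gripper_force: 0.0
```

```bash
python3 - <<'E'
from h import *
a,W=cloud("top"); b,V=cloud("scene")
X=V.reshape(-1,3); m=(np.hypot(X[:,0]-.539,X[:,1]-.014)<.045)&(X[:,2]>.03)&(X[:,2]<.12)
for lo in np.arange(.03,.12,.015):
    k=m&(X[:,2]>=lo)&(X[:,2]<lo+.015); print(lo.round(3),k.sum(),X[k].mean(0).round(4) if k.any() else "")
c=np.load("c.npz")
for Z in(c["W"],W):
    Q=Z[170:260,350:440].reshape(-1,3); k=(Q[:,2]>.040)&(Q[:,2]<.048)&(Q[:,0]<.655); print(cv2.minAreaRect(Q[k][:,:2].astype(np.float32)))
w,_=snapshot("wrist")
cv2.imwrite("pics/f.png",np.hstack([cv2.resize(b[120:320,200:440],(480,400),interpolation=3),cv2.resize(w[100:300,240:400],(320,400),interpolation=3)])[...,::-1])
E
```

```text
0.03 45 [0.537  0.0088 0.0379]
0.045 45 [0.5379 0.0091 0.0525]
0.06 47 [0.5381 0.0102 0.067 ]
0.075 30 [0.5393 0.0126 0.0822]
0.09 0 
0.105 0 
((0.5577051639556885, -0.28238263726234436), (0.09093218296766281, 0.13623352348804474), 79.7848129272461)
((0.5570229291915894, -0.2814349830150604), (0.0907200276851654, 0.13609722256660461), 79.98601531982422)
```

View pics/f.png

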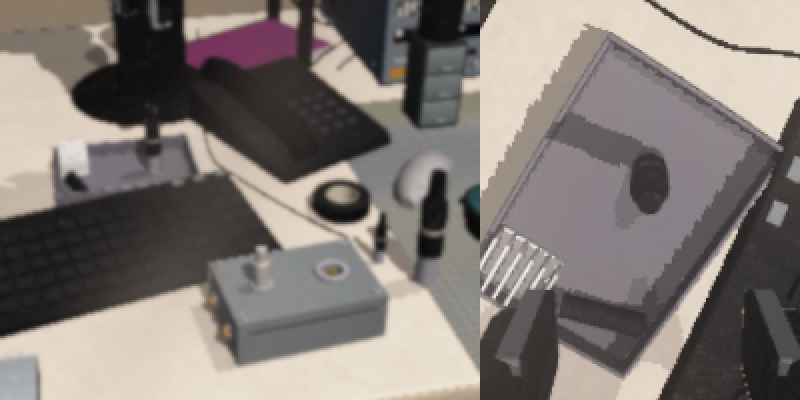

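The plug stands upright and free in the tray's empty half (scene crop (152,150)). The box moved about 1 mm, within measuring error, and the tape hasn't moved.

```bash
python3 -c "
from cell import arm
print(arm.hand_in())"
```

```text
the job is handed in; nothing more can be done
None
```

The plug was twisted out and now stands upright, released, in the tray's empty half; the box and the tape stayed where they were, and the job was handed in at about 27 s.

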